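# Tip the stone model to the set tilt and let it back

### The job

Tip the stone model on the tilt mount for its tilted picture: with a fingertip, gently press down the round thumb pad on the mount's corner until the pointer bar at the opposite corner stands level with the nose of the sliding index on the scale, without running well past it, and hold it there for two full seconds. Then ease the pad back up slowly, so that the plate returns level without snapping back, and move clear. Press only: do not squeeze the pad, lift or shift the mount or its index, or touch the model, and leave the things around it where they stand.

Things in the scene. Friction and masses are not known exactly. Their poses are not given: they have to be found in the camera images.
- mount: Tilt mount, loose on a 2 mm mat, 1.6 kg: black base, square aluminium plate (118 mm sides, top 56 mm up) on two ball studs, upright slotted scale at x = 138 mm (46 mm wide, top 109 mm up, marks on its +x face). Origin: centre of the underside; z up; x runs along the diagonal from pad corner (-x, nearer the robot) to pointer corner (+x). Tilt axis: parallel to y through x = 0, 52 mm up.
- press_pad: Thumb pad: round bare steel button, 26 mm across, 8 mm thick, fixed on the plate's -x corner over a coil spring. Origin: centre of its flat top, 100 mm from the tilt axis, 64 mm above the mount's underside at rest; z is the plate's upward normal. Pressed straight down by 10 to 20 mm; the spring pushes back with 2 N at first, 8 N at the end of travel, and returns the plate level.
- pointer_tip (a point): Middle of the pointer bar: dark steel, 20 mm wide, 3 mm high, crossing the marked face of the scale on an arm of the plate, 150 mm from the tilt axis on the side opposite the pad, 52 mm above the mount's underside at rest. It rises as the pad goes down, 1.5 mm for each 1 mm.
- index_nose (a point): Tip of the wedge-shaped nose of the sliding index: a small dark steel slider, 10 mm high, with a brass screw at its back, on the -y edge of the scale, set 14 to 30 mm above the pointer's rest height. The pointer bar must reach the nose's height. It is stiff and stays where set unless pushed.
- tilt_plate (a joint): Tilt of the plate in rad: 0 at rest (level), growing as the pad is pressed, 0.27 at the hard stop. The pointer stands 150 mm x sin(tilt) above its rest height.
- model: The tan stone tooth model, on a black disc 72 mm across, fixed on the middle of the plate; origin: centre of the disc's underside. Its teeth reach 92 mm above the mount's underside and its edge comes to 36 mm from the middle, 50 mm from the pad's rim. Not to be touched.
- flask: Bystander: a closed steel drinking flask, 66 mm across, 186 mm high, standing about 0.2 to 0.3 m from the middle of the mount. Origin: centre of its underside.
- die_holder: Bystander: a black disc, 68 mm across, with a small tan tooth die on it, 45 mm high in all, standing beside the mount. Origin: centre of its underside.
- clamp: Bystander: a small black two-jaw model clamp with a steel screw, 72 x 44 x 34 mm, standing beside the mount. Origin: centre of its underside.

How it is judged:
By the outcome, as a careful person would: the job done as asked, in the order asked, and still so for the second after the job is handed in, with the robot touching nothing.
It also fails if it takes over 42 s, if anything falls off the work surface, if the arm or the gripper's body presses on something with over 40 N, if the wrist force passes 120 N, or if a joint passes its speed limit or range.

### The arm

A 6-joint arm with a two-finger parallel gripper is mounted at the origin on the work surface. World frame = base frame: x ahead of the robot, y to its left, z up, the work surface at z = 0. Lengths are in mm, angles in degrees, forces in N, time in s.
With the tool pointing down it reaches from about 325 to 925 mm from the base axis. Payload 3.1 kg.
Tool frame: the origin (TCP) lies midway between the tips of the shut fingers; the grasp point (between the pads) lies 19 mm behind it; z points along the fingers, x is the direction in which the jaws open and shut, and the axes are right-handed (so a half turn about z gives the same grasp; the last joint's range is limited). The gripper opens to 85 mm and grips with 20 to 120 N. Pads are 22 mm wide; open, the fingers measure 114 mm over their backs; the gripper's body (76 mm by 85 mm) begins 54 mm behind the grasp point. The pads swing forward as they close: fully open they stand 13 mm farther back than shut.
Start: joints at [-77.705, 12.427, 92.441, -0, 75.132, -6.429], TCP at [200.655, -591.926, 204.4] pointing down, gripper open.
Joint ranges: [-157.48, 157.48], [-44.54, 120.13], [17.64, 146.25], [-64.5, 244.5], [7.68, 150.69], [-147.95, 147.95]. Speed limits (degrees/s): [159.86, 159.86, 180, 180, 180, 180].

### API

Orientations are given as [roll, pitch, yaw] about the fixed x, y, z axes, in that order (R = Rz(yaw) Ry(pitch) Rx(roll)).
In Python, from station import monitor, cams, order gives the robot as it stands.
- The arm moves only by the tool play_rows, never from a script. Its argument "commands" is a list of rows, each an object of numbers: "tx", "ty", "tz": the shift along the tool's x, y, z in units of 200 mm (1.0 is 200 mm); "rx", "ry", "rz": the turn, a rotation vector about the tool's x, y, z in units of pi/2 rad (1.0 is pi/2 rad). In form: [{"tx": .., "ty": .., "tz": .., "rx": .., "ry": .., "rz": ..}, ...]. A call has exactly 5 rows; each row is the pose to reach, as a shift and turn from the pose commanded when the call began, along the tool's axes at that moment; what a row does not reach only later rows make up. A row lasts 1/12 s, in which the tool goes at most 41.7 mm and 7.16 degrees, less where a joint would pass 70% of its speed; a pose out of reach is approached as far as the arm can. A call with a number of a shift or a turn outside -1 to 1 is refused whole. A call with a gripper value outside its range is refused whole. "gripper" is the closure, from -1 (fully open) to 1 (shut), set as the call begins (left out, the last holds). The fingers move at their own pace and stop on an object; the grip force is fixed at half the most. Time passes only in rows, so rows that repeat a pose let the fingers close, or fill a call up. It gives the time, the measured TCP pose, the force and the opening at its end, in the units of the state.
- monitor.observe(): the state, without advancing time (a new reading comes with each control period).
- cams.get_image(name): name is "scene" or "top" or "wrist"; returns a dict with "color" (420x560x3 uint8, red, green, blue), "mtx" (3x3 intrinsics, pixels), "xyz" and "rotation" of the camera in the world. Camera axes: x right, y down, z forward; pixel columns grow to the right and rows downward; lengths in mm; the calibration is good to about 2 mm. A picture is of the moment at which its call begins. There is no depth.
- order.hand_in(): hands the job in, once; it reports no verdict.
The state is a dict: "t": time; "joint_pos": joint angles; "qvel": joint speeds; "joint_torque": joint torques, N m; "eef_pos": TCP position; "tcp_rot": TCP orientation; "force": force on the tool from outside, world axes, zero at the start; "ft_torque": the same for the moment, N m; "finger_gap": finger opening in mm.
Only numpy, scipy, OpenCV 4.12 (cv2) and the standard library are available. Lean on these libraries where they do the work, as an engineer would, in place of code of your own. Each camera call takes 0.05 s, during which the arm holds its last target. There are 200 camera calls.

## Working session

There is one attempt and no reset: what is moved stays moved. The work goes in short steps, Python scripts to look and compute and a tool call to move; the robot and the scene stay as the last step left them, time stands still between calls to the robot, and variables do not carry over. Pictures are saved under pics/ and viewed, about 8 in all and at most 12, crops included, and the job is handed in when it is done.

Besides the shell and the picture viewer there is one more tool, called after "Request:" as name([rows], argument=value, ...), one row to a line, values as JSON. play_rows: Moves the arm, as the interface text tells. Its arguments: {"type":"object","properties":{"commands":{"type":"array","items":{"type":"object","properties":{"tx":{"type":"number","minimum":-1,"maximum":1},"ty":{"type":"number","minimum":-1,"maximum":1},"tz":{"type":"number","minimum":-1,"maximum":1},"rx":{"type":"number","minimum":-1,"maximum":1},"ry":{"type":"number","minimum":-1,"maximum":1},"rz":{"type":"number","minimum":-1,"maximum":1}}}},"gripper":{"type":"number"}},"required":["commands"]}

```bash
mkdir -p pics; ls
python3 - <<'E'
from station import monitor,cams
import cv2,numpy as np
print(monitor.observe())
for n in("scene","top"):
    d=cams.get_image(n);cv2.imwrite(f"pics/{n}0.png",d["color"][:,:,::-1]);print(n,d["mtx"],d["xyz"],d["rotation"])
    np.savez(f"pics/{n}0.npz",**d)
E
```

```text
pics
{'t': 0.0, 'joint_pos': array([-7.77063302e+01,  1.24791453e+01,  9.25307827e+01,  1.67441817e-03,
        7.51318393e+01, -6.42768156e+00]), 'qvel': array([ 0.04120369, -0.11255734, -0.02403445,  0.01086205, -0.03569246,
        0.07815261]), 'joint_torque': array([-8.35251303e-04, -3.96843696e+01, -3.03854120e+01, -2.57261127e-04,
        9.49809066e-03,  1.79631158e-06]), 'eef_pos': array([ 200.45003751, -591.03295735,  203.02151218]), 'tcp_rot': array([-1.79982522e+02,  1.40695070e-01, -7.12790589e+01]), 'force': array([0.67806671, 0.27256734, 0.48315508]), 'ft_torque': array([-0.00487097, -0.01781651,  0.01284124]), 'finger_gap': 85.08195780690382}
scene [[481.5284493    0.         287.96812584]
 [  0.         481.5284493  213.435304  ]
 [  0.           0.           1.        ]] [1253.23265987  296.62152834  768.85759795] [-134.09507957   -0.45018511  113.97786911]
top [[475.91538444   0.         291.52353919]
 [  0.         475.91538444 207.88097004]
 [  0.           0.           1.        ]] [ 431.35639768   -8.25578134 1064.89129648] [-169.24049537    0.7694309   -88.36725118]
```

View pics/scene0.png

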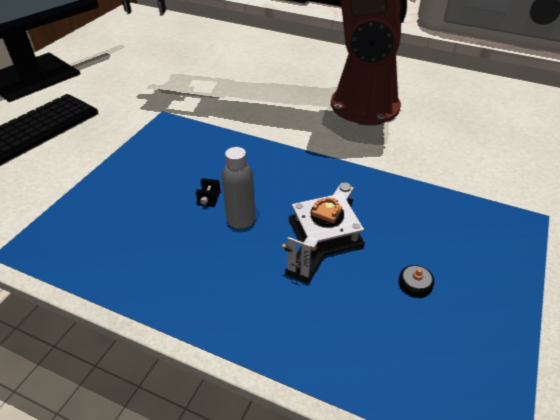

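View pics/top0.png

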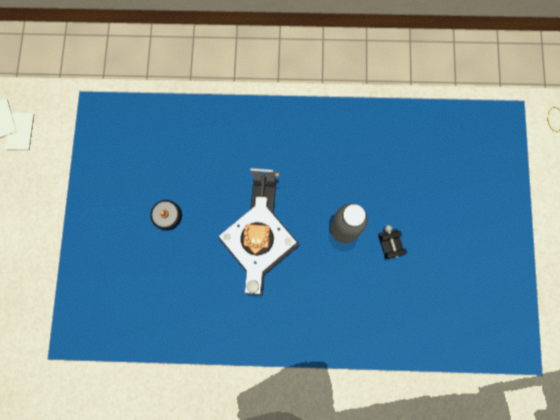

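Scene view: pad about (345,187), scale and index about (298,255). Top view: pad about (253,286), model disc (257,238), scale (262,171), flask on the −y side. I'll build helpers and zoom in.

```bash
cat > h.py <<'E'
import numpy as np,cv2
from scipy.spatial.transform import Rotation as R
def ray(d,p):
    v=np.linalg.inv(d["mtx"])@[p[0],p[1],1.]
    return np.array(d["xyz"]),R.from_euler("xyz",d["rotation"],degrees=True).as_matrix()@v
def onz(d,p,z):
    o,v=ray(d,p);return o+v*(z-o[2])/v[2]
def proj(d,P):
    c=R.from_euler("xyz",d["rotation"],degrees=True).as_matrix().T@(np.array(P)-d["xyz"]);q=d["mtx"]@c;return q[:2]/q[2]
def tri(d1,p1,d2,p2):
    a,u=ray(d1,p1);b,v=ray(d2,p2)
    s,t=np.linalg.lstsq(np.c_[u,-v],b-a,rcond=None)[0]
    return (a+s*u+b+t*v)/2,np.linalg.norm(a+s*u-b-t*v)
E
python3 - <<'E'
from h import *
s=np.load("pics/scene0.npz");t=np.load("pics/top0.npz")
print("pad",onz(t,(253,286),66),onz(s,(345,187),66),tri(t,(253,286),s,(345,187)))
print("disc",onz(t,(257,238),62),onz(s,(326,212),65))
print("scale top",onz(t,(262,171),111))
print("flask",onz(t,(354,214),188),"die",onz(t,(165,214),20),"clamp",onz(t,(392,243),20))
a=s["color"][170:290,265:375,::-1];b=t["color"][160:300,205:310,::-1]
a=cv2.resize(a,(420,458),interpolation=cv2.INTER_CUBIC);b=cv2.resize(b,(344,458),interpolation=cv2.INTER_CUBIC)
cv2.imwrite("pics/crop1.png",np.hstack([a,b]))
E
```

```text
pad [453.78844478  85.75054141  66.        ] [458.30110037  88.10796011  66.        ] (array([453.75751205,  86.51419283,  61.84016421]), np.float64(0.7821547960821521))
disc [554.56604417  82.01817944  62.        ] [550.03926667  77.70747065  65.        ]
scale top [688.39050154  73.1094166  111.        ]
flask [ 589.00074686 -108.72995726  188.        ] die [608.17489076 294.0846377   20.        ] clamp [ 556.64531155 -211.58959461   20.        ]
```

View pics/crop1.png

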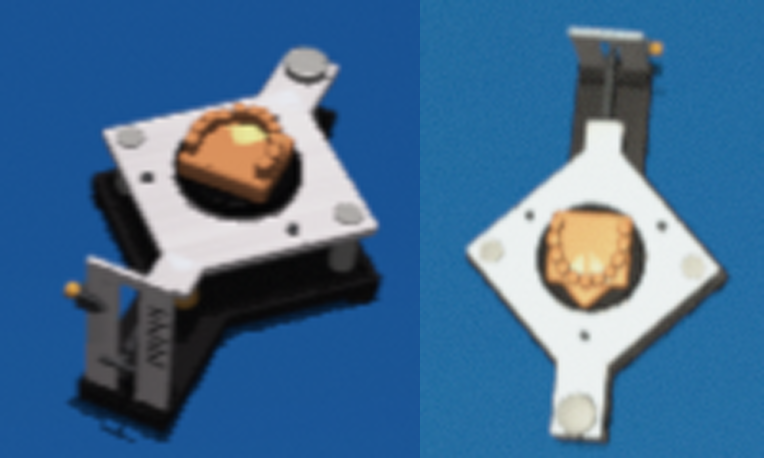

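Run:
```python
from h import *
from station import monitor,cams
s=np.load("pics/scene0.npz");t=np.load("pics/top0.npz")
print("screw",tri(t,(277,174.4),s,(284.1,246)))
d=cams.get_image("wrist");o=monitor.observe()
Rt=R.from_euler("xyz",o["tcp_rot"],degrees=True)
print("cam in tool",Rt.inv().apply(d["xyz"]-o["eef_pos"]),(Rt.inv()*R.from_euler("xyz",d["rotation"],degrees=True)).as_matrix().round(3),d["mtx"])
```

```text
screw (array([689.18726972,  43.37838428,  83.03055902]), np.float64(0.3171511460757823))
cam in tool [   0.75773295  -85.34068552 -169.46380076] [[ 1.     0.    -0.001]
 [ 0.     0.946  0.325]
 [ 0.001 -0.325  0.946]] [[302.28744252   0.         279.57613705]
 [  0.         302.28744252 207.22878434]
 [  0.           0.           1.        ]]
```

Screw about z=83, so the index is roughly 29 mm above the pointer's rest height; I'll refine this from close up. With a vertical tool at yaw 0, the wrist camera can see the scale obliquely from +x, so I'm moving there with the fingers shut.

Request:
play_rows([
  {"tx": -0.07, "ty": -0.17, "rz": -0.078},
  {"tx": -0.14, "ty": -0.34, "rz": -0.156},
  {"tx": -0.21, "ty": -0.51, "rz": -0.234},
  {"tx": -0.28, "ty": -0.68, "rz": -0.312},
  {"tx": -0.34, "ty": -0.85, "rz": -0.39},
], gripper=1)

```text
validation failed for argument at $.co...
```

```bash
cat >> h.py <<'E'
def plan(pos,rpy):
    "units from the measured pose to a world pose"
    from station import monitor
    o=monitor.observe();Rt=R.from_euler("xyz",o["tcp_rot"],degrees=True)
    print("t",round(o["t"],2),o["eef_pos"].round(1),o["tcp_rot"].round(2),o["force"].round(2),o["finger_gap"])
    print("t units",(Rt.inv().apply(np.array(pos)-o["eef_pos"])/200).round(3),"r",((Rt.inv()*R.from_euler("xyz",rpy,degrees=True)).as_rotvec()/(np.pi/2)).round(3))
E
python3 -c "
from h import *
plan((852,-35,205),(180,0,0))"
```

```text
t 0.15 [ 200.5 -591.3  203.4] [-1.7999e+02  1.1000e-01 -7.1270e+01] [ 0.13 -0.01 -0.23] 85.52808948161935
t units [-1.588 -3.978 -0.004] r [-0.001  0.001 -0.792]
```

Request:
play_rows([
  {"tx": -0.07, "ty": -0.17, "tz": 0, "rx": 0, "ry": 0, "rz": -0.078},
  {"tx": -0.14, "ty": -0.34, "tz": 0, "rx": 0, "ry": 0, "rz": -0.156},
  {"tx": -0.21, "ty": -0.51, "tz": 0, "rx": 0, "ry": 0, "rz": -0.234},
  {"tx": -0.28, "ty": -0.68, "tz": 0, "rx": 0, "ry": 0, "rz": -0.312},
  {"tx": -0.34, "ty": -0.85, "tz": 0, "rx": 0, "ry": 0, "rz": -0.39},
], gripper=1)

```text
t: 0.57
eef_pos: [340.6, -471.3, 204.0]
tcp_rot: [-180.0, 0.0, -35.9]
force: [0.5, -0.0, 0.7]
finger_gap: 25.3
```

```bash
python3 -c "
from h import *
plan((852,-35,205),(180,0,0))"
```

```text
t 0.57 [ 340.6 -471.3  204. ] [-1.7997e+02  5.0000e-02 -3.5860e+01] [ 0.53 -0.04  0.72] 25.34628079405166
t units [ 0.795 -3.266 -0.004] r [-0.     0.    -0.398]
```

Request:
play_rows([
  {"tx": 0.047, "ty": -0.19, "tz": 0, "rx": 0, "ry": 0, "rz": -0.079},
  {"tx": 0.094, "ty": -0.38, "tz": 0, "rx": 0, "ry": 0, "rz": -0.158},
  {"tx": 0.141, "ty": -0.57, "tz": 0, "rx": 0, "ry": 0, "rz": -0.237},
  {"tx": 0.188, "ty": -0.76, "tz": 0, "rx": 0, "ry": 0, "rz": -0.316},
  {"tx": 0.235, "ty": -0.96, "tz": 0, "rx": 0, "ry": 0, "rz": -0.397},
])

```text
t: 0.98
eef_pos: [492.0, -344.3, 204.1]
tcp_rot: [-180.0, 0.0, -0.2]
force: [0.5, -2.0, -0.1]
finger_gap: 0.1
```

```bash
python3 -c "
from h import *
plan((852,-35,205),(180,0,0))"
```

```text
t 0.98 [ 492.  -344.3  204.1] [-1.8e+02  3.0e-02 -2.4e-01] [ 0.52 -1.99 -0.07] 0.08846339445836285
t units [ 1.794 -1.554 -0.005] r [-0.     0.    -0.003]
```

Request:
play_rows([
  {"tx": 0.16, "ty": -0.09, "tz": 0, "rx": 0, "ry": 0, "rz": 0},
  {"tx": 0.32, "ty": -0.18, "tz": 0, "rx": 0, "ry": 0, "rz": 0},
  {"tx": 0.48, "ty": -0.27, "tz": 0, "rx": 0, "ry": 0, "rz": 0},
  {"tx": 0.64, "ty": -0.36, "tz": 0, "rx": 0, "ry": 0, "rz": 0},
  {"tx": 0.8, "ty": -0.45, "tz": 0, "rx": 0, "ry": 0, "rz": 0},
])

```text
t: 1.4
eef_pos: [653.2, -255.9, 203.8]
tcp_rot: [-180.0, 0.0, -0.6]
force: [0.2, -0.5, 0.6]
finger_gap: 0.3
```

Request:
play_rows([
  {"tx": 0.14, "ty": -0.12, "tz": 0, "rx": 0, "ry": 0, "rz": 0},
  {"tx": 0.28, "ty": -0.24, "tz": 0, "rx": 0, "ry": 0, "rz": 0},
  {"tx": 0.42, "ty": -0.36, "tz": 0, "rx": 0, "ry": 0, "rz": 0},
  {"tx": 0.56, "ty": -0.48, "tz": 0, "rx": 0, "ry": 0, "rz": 0},
  {"tx": 0.7, "ty": -0.6, "tz": 0, "rx": 0, "ry": 0, "rz": 0},
])

```text
t: 1.82
eef_pos: [794.0, -137.3, 203.5]
tcp_rot: [-180.0, 0.1, -0.6]
force: [0.9, -0.4, -0.3]
finger_gap: -0.1
```

Request:
play_rows([
  {"tx": 0.06, "ty": -0.1, "tz": 0.1, "rx": 0, "ry": 0, "rz": 0},
  {"tx": 0.12, "ty": -0.2, "tz": 0.2, "rx": 0, "ry": 0, "rz": 0},
  {"tx": 0.18, "ty": -0.3, "tz": 0.3, "rx": 0, "ry": 0, "rz": 0},
  {"tx": 0.24, "ty": -0.4, "tz": 0.4, "rx": 0, "ry": 0, "rz": 0},
  {"tx": 0.29, "ty": -0.5, "tz": 0.5, "rx": 0, "ry": 0, "rz": 0},
])

```text
t: 2.23
eef_pos: [852.4, -38.1, 102.4]
tcp_rot: [-180.0, 0.1, -0.6]
force: [0.1, 0.6, 0.4]
finger_gap: -0.1
```

Run:
```python
from h import *
from station import monitor,cams
d=cams.get_image("wrist");o=monitor.observe();np.savez("pics/w1.npz",**d)
print(o["t"],o["eef_pos"],o["tcp_rot"],d["xyz"],proj(d,(690,50,82)),proj(d,(690,73,54)))
cv2.imwrite("pics/w1.png",d["color"][:,:,::-1])
```

```text
2.2833 [850.68712515 -32.13474408  95.56366828] [-179.73183784    0.44253898   -0.35922114] [854.91723665  45.48826788 271.99473958] [ 1.16249389 98.1659057 ] [27.59055505 61.51059136]
```

View pics/w1.png

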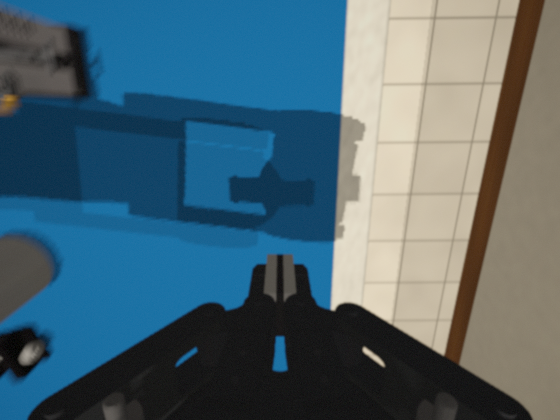

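Picture 4: the scale sits at the left edge (0–90, 20–100) with the brass screw at (8,103); the arm was still settling. I'll tilt the camera toward the scale.

Request:
play_rows([
  {"tx": -0.06, "ty": 0, "tz": 0, "rx": 0, "ry": -0.067, "rz": 0},
  {"tx": -0.12, "ty": 0, "tz": 0, "rx": 0, "ry": -0.134, "rz": 0},
  {"tx": -0.18, "ty": 0, "tz": 0, "rx": 0, "ry": -0.2, "rz": 0},
  {"tx": -0.24, "ty": 0, "tz": 0, "rx": 0, "ry": -0.267, "rz": 0},
  {"tx": -0.3, "ty": 0, "tz": 0, "rx": 0, "ry": -0.333, "rz": 0},
])

```text
t: 2.7
eef_pos: [792.0, -38.7, 105.4]
tcp_rot: [180.0, 30.2, -0.6]
force: [0.7, -0.5, -0.2]
finger_gap: -0.0
```

Request:
play_rows([
  {"tx": 0, "ty": 0, "tz": 0, "rx": 0, "ry": 0, "rz": 0},
  {"tx": 0, "ty": 0, "tz": 0, "rx": 0, "ry": 0, "rz": 0},
  {"tx": 0, "ty": 0, "tz": 0, "rx": 0, "ry": 0, "rz": 0},
  {"tx": 0, "ty": 0, "tz": 0, "rx": 0, "ry": 0, "rz": 0},
  {"tx": 0, "ty": 0, "tz": 0, "rx": 0, "ry": 0, "rz": 0},
])

```text
t: 3.12
eef_pos: [793.1, -38.9, 108.1]
tcp_rot: [180.0, 29.7, -0.6]
force: [0.9, 0.6, 1.3]
finger_gap: 0.3
```

Run:
```python
from h import *
from station import monitor,cams
d=cams.get_image("wrist");o=monitor.observe();np.savez("pics/w2.npz",**d)
print(o["t"],o["eef_pos"],o["tcp_rot"],d["xyz"],proj(d,(690,50,82)),proj(d,(690,73,54)))
cv2.imwrite("pics/w2.png",cv2.resize(cv2.rotate(d["color"][0:200,40:300,::-1],cv2.ROTATE_90_CLOCKWISE),None,fx=3,fy=3,interpolation=cv2.INTER_CUBIC)[:780])
```

```text
3.1667 [793.07498714 -38.87498758 108.04314709] [179.9688819   29.6720006   -0.59346048] [879.31740622  43.99385139 255.46461436] [175.99339534  97.40209856] [199.40565677  67.8018043 ]
```

View pics/w2.png

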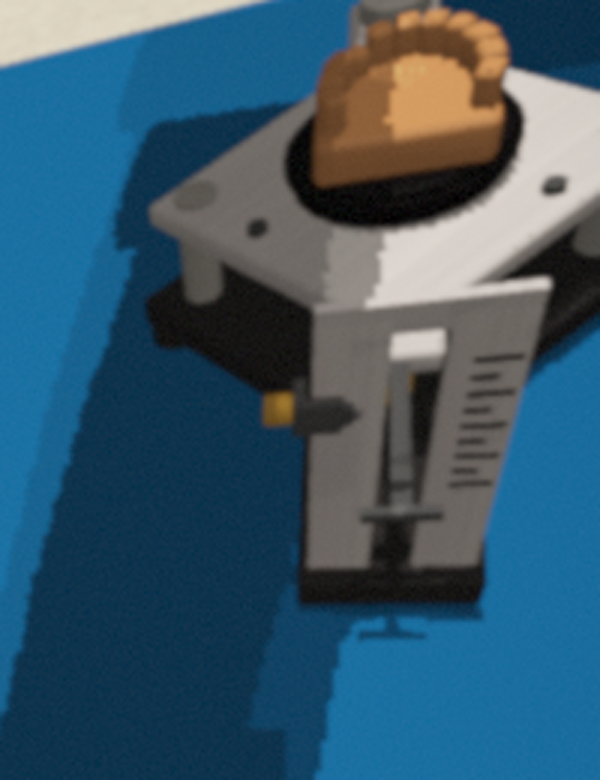

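Picture 5: nose tip at (358,414), pointer bar at (402,514), screw at (279,409). One lower view will fix the nose's height independent of its depth.

```bash
python3 -c "
from h import *
d=np.load('pics/w2.npz')
c=lambda X,Y:((Y+.5)/3-.5+40,199-((X+.5)/3-.5))
u=R.from_euler('z',-3,degrees=True).apply([1,0,0])
P0=np.array([553,80.5,0])
for n,p in dict(nose=(358,414),ptr=(402,514),topL=(313,308),topR=(550,285),botL=(304,570),botR=(482,571)).items():
    o,v=ray(d,c(*p))
    for x in (138,142,150):
        k=((P0+x*u-o)@u)/(v@u);print(n,x,(o+k*v).round(1))
plan((775,-39,50),(180,45,-.6))"
```

```text
nose 138 [690.2  62.4  78.7]
nose 142 [694.2  62.   82.4]
nose 150 [702.2  61.2  89.9]
ptr 138 [691.   76.   40.9]
ptr 142 [694.9  75.3  45.4]
ptr 150 [702.9  74.   54.5]
topL 138 [689.6  51.1 111. ]
topL 142 [693.6  51.  114.1]
topL 150 [701.6  50.7 120.2]
topR 138 [692.1  97.7 110.1]
topR 142 [696.   96.6 113.2]
topR 150 [703.9  94.3 119.3]
botL 138 [689.6  50.4  16.8]
botL 142 [693.6  50.3  21.8]
botL 150 [701.6  50.   31.9]
botR 138 [692.2  99.9  14.7]
botR 142 [696.1  98.7  19.8]
botR 150 [704.   96.4  29.9]
t 3.17 [793.1 -38.9 108. ] [179.97  29.67  -0.59] [0.36 0.21 0.23] 0.022834152476413537
t units [0.065 0.001 0.297] r [ 0.   -0.17  0.  ]
```

Request:
play_rows([
  {"tx": 0.013, "ty": 0, "tz": 0.06, "rx": 0, "ry": -0.034, "rz": 0},
  {"tx": 0.026, "ty": 0, "tz": 0.12, "rx": 0, "ry": -0.068, "rz": 0},
  {"tx": 0.039, "ty": 0, "tz": 0.18, "rx": 0, "ry": -0.102, "rz": 0},
  {"tx": 0.052, "ty": 0, "tz": 0.24, "rx": 0, "ry": -0.136, "rz": 0},
  {"tx": 0.065, "ty": 0, "tz": 0.3, "rx": 0, "ry": -0.17, "rz": 0},
])

```text
t: 3.58
eef_pos: [760.3, -38.0, 44.8]
tcp_rot: [-180.0, 45.1, -0.6]
force: [0.3, 0.1, -1.4]
finger_gap: 0.2
```

Request:
play_rows([
  {"tx": 0, "ty": 0, "tz": 0, "rx": 0, "ry": 0, "rz": 0},
  {"tx": 0, "ty": 0, "tz": 0, "rx": 0, "ry": 0, "rz": 0},
  {"tx": 0, "ty": 0, "tz": 0, "rx": 0, "ry": 0, "rz": 0},
  {"tx": 0, "ty": 0, "tz": 0, "rx": 0, "ry": 0, "rz": 0},
  {"tx": 0, "ty": 0, "tz": 0, "rx": 0, "ry": 0, "rz": 0},
])

```text
t: 4.0
eef_pos: [762.8, -38.2, 49.3]
tcp_rot: [179.9, 44.6, -0.6]
force: [0.3, 0.9, -0.7]
finger_gap: 0.1
```

Run:
```python
from h import *
from station import monitor,cams
d=cams.get_image("wrist");o=monitor.observe();np.savez("pics/w3.npz",**d)
print(o["t"],o["eef_pos"],o["tcp_rot"],d["xyz"],proj(d,(690,50,82)),proj(d,(690,73,54)))
cv2.imwrite("pics/w3.png",cv2.resize(cv2.rotate(d["color"][0:160,120:300,::-1],cv2.ROTATE_90_CLOCKWISE),None,fx=4,fy=4,interpolation=cv2.INTER_CUBIC)[:600])
```

```text
4.05 [762.6732106  -38.21131755  48.83796146] [179.94850936  44.60011397  -0.60017219] [884.10479672  44.349559   170.19677152] [155.95220662  96.66921317] [192.79049226  59.98881599]
```

View pics/w3.png

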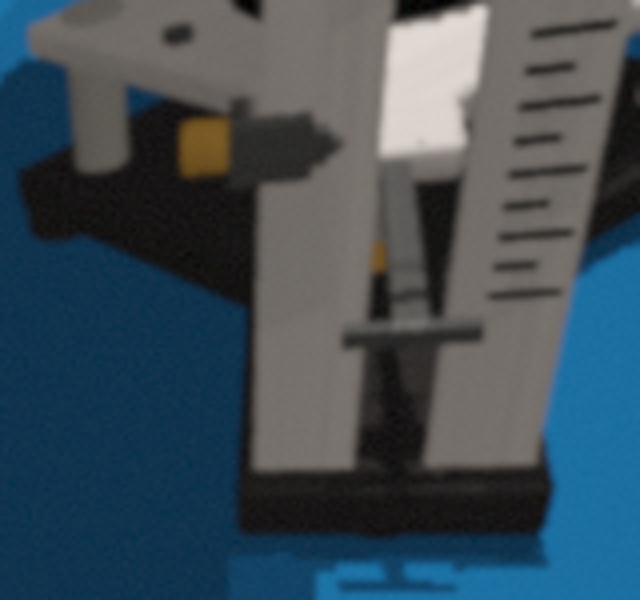

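Picture 6: nose tip at (343,145), pointer bar centre at (412,335). Now I'll triangulate the two wrist views.

```bash
python3 -c "
from h import *
a=np.load('pics/w2.npz');b=np.load('pics/w3.npz')
c=lambda X,Y:((Y+.5)/3-.5+40,199-((X+.5)/3-.5))
e=lambda X,Y:((Y+.5)/4-.5+120,159-((X+.5)/4-.5))
u=R.from_euler('z',-3,degrees=True).apply([1,0,0]);P0=np.array([553,80.5,0])
for n,p,q in (('nose',(358,414),(343,145)),('ptr',(402,514),(412,335)),('screw',(279,409),(203,148))):
    print(n,tri(a,c(*p),b,e(*q)))
    o,v=ray(b,e(*q))
    for x in (138,140,142,150):
        k=((P0+x*u-o)@u)/(v@u);print(x,(o+k*v).round(1))
plan((775,-39,300),(180,0,-3))"
```

```text
nose (array([693.75613753,  62.44979189,  81.94581603]), np.float64(0.7698309438777324))
138 [690.3  63.2  80.3]
140 [692.3  63.   81.2]
142 [694.3  62.8  82.2]
150 [702.2  62.   85.9]
ptr (array([701.86581853,  74.06376182,  53.33289759]), np.float64(0.1457184222432801))
138 [690.9  75.8  46.3]
140 [692.9  75.4  47.6]
142 [694.9  75.1  48.9]
150 [702.9  73.8  54. ]
screw (array([689.11682272,  43.26763451,  82.16611714]), np.float64(0.5970636488968951))
138 [689.2  43.   82.2]
140 [691.2  43.   83.1]
142 [693.2  43.   84. ]
150 [701.2  43.1  87.6]
t 4.05 [762.7 -38.2  48.8] [179.95  44.6   -0.6 ] [0.3  0.09 0.46] 0.1602607994322697
t units [-0.838  0.004 -0.937] r [0.011 0.495 0.026]
```

Nose z is about 82.0 and the pointer rests at about 53.7, so the rise needed is about 28.2 mm: tilt 10.8°, pad travel about 19 mm. Backing off and crossing to the pad.

Request:
play_rows([
  {"tx": -0.13, "ty": 0, "tz": -0.15, "rx": 0, "ry": 0.079, "rz": 0},
  {"tx": -0.27, "ty": 0, "tz": -0.3, "rx": 0, "ry": 0.158, "rz": 0},
  {"tx": -0.4, "ty": 0, "tz": -0.45, "rx": 0, "ry": 0.237, "rz": 0},
  {"tx": -0.54, "ty": 0, "tz": -0.6, "rx": 0, "ry": 0.316, "rz": 0},
  {"tx": -0.67, "ty": 0, "tz": -0.75, "rx": 0.01, "ry": 0.395, "rz": 0.02},
])

```text
t: 4.47
eef_pos: [774.2, -38.1, 251.1]
tcp_rot: [179.9, 9.5, -2.4]
force: [0.7, -0.5, 1.8]
finger_gap: 0.2
```

```bash
python3 -c "
from h import *
plan((614,24,235),(180,0,-3))"
```

```text
t 4.47 [774.2 -38.1 251.1] [179.94   9.54  -2.36] [ 0.65 -0.47  1.83] 0.15927414545941093
t units [-0.788 -0.278  0.214] r [0.001 0.106 0.007]
```

Request:
play_rows([
  {"tx": -0.16, "ty": -0.056, "tz": 0.02, "rx": 0, "ry": 0.03, "rz": 0},
  {"tx": -0.32, "ty": -0.11, "tz": 0.06, "rx": 0, "ry": 0.06, "rz": 0},
  {"tx": -0.48, "ty": -0.17, "tz": 0.12, "rx": 0, "ry": 0.09, "rz": 0.003},
  {"tx": -0.64, "ty": -0.22, "tz": 0.17, "rx": 0, "ry": 0.106, "rz": 0.005},
  {"tx": -0.79, "ty": -0.28, "tz": 0.21, "rx": 0, "ry": 0.106, "rz": 0.007},
])

```text
t: 4.88
eef_pos: [609.4, 24.8, 235.3]
tcp_rot: [179.9, 0.4, -3.0]
force: [0.3, 0.7, -0.4]
finger_gap: -0.1
```

```bash
python3 -c "
from h import *
plan((454.5,86,200),(180,0,-3))"
```

```text
t 4.88 [609.4  24.8 235.3] [179.89   0.38  -2.98] [ 0.32  0.66 -0.45] -0.06020380396291772
t units [-0.788 -0.266  0.181] r [0.001 0.004 0.   ]
```

Request:
play_rows([
  {"tx": -0.16, "ty": -0.053, "tz": 0.01, "rx": 0, "ry": 0, "rz": 0},
  {"tx": -0.32, "ty": -0.106, "tz": 0.04, "rx": 0, "ry": 0, "rz": 0},
  {"tx": -0.48, "ty": -0.16, "tz": 0.08, "rx": 0, "ry": 0, "rz": 0},
  {"tx": -0.64, "ty": -0.21, "tz": 0.13, "rx": 0, "ry": 0.002, "rz": 0},
  {"tx": -0.788, "ty": -0.266, "tz": 0.18, "rx": 0, "ry": 0.004, "rz": 0},
])

```text
t: 5.3
eef_pos: [456.3, 86.1, 200.7]
tcp_rot: [179.9, -0.0, -3.0]
force: [0.5, 1.7, 0.5]
finger_gap: 0.2
```

Request:
play_rows([
  {"tx": 0, "ty": 0, "tz": 0.1, "rx": 0, "ry": 0, "rz": 0},
  {"tx": 0, "ty": 0, "tz": 0.2, "rx": 0, "ry": 0, "rz": 0},
  {"tx": 0, "ty": 0, "tz": 0.28, "rx": 0, "ry": 0, "rz": 0},
  {"tx": 0, "ty": 0, "tz": 0.35, "rx": 0, "ry": 0, "rz": 0},
  {"tx": 0, "ty": 0, "tz": 0.4, "rx": 0, "ry": 0, "rz": 0},
])

```text
t: 5.72
eef_pos: [456.9, 85.6, 119.3]
tcp_rot: [179.9, 0.1, -2.9]
force: [0.7, 0.4, -0.1]
finger_gap: -0.1
```

Request:
play_rows([
  {"tx": 0, "ty": 0, "tz": 0, "rx": 0, "ry": 0, "rz": 0},
  {"tx": 0, "ty": 0, "tz": 0, "rx": 0, "ry": 0, "rz": 0},
  {"tx": 0, "ty": 0, "tz": 0, "rx": 0, "ry": 0, "rz": 0},
  {"tx": 0, "ty": 0, "tz": 0, "rx": 0, "ry": 0, "rz": 0},
  {"tx": 0, "ty": 0, "tz": 0, "rx": 0, "ry": 0, "rz": 0},
])

```text
t: 6.13
eef_pos: [457.5, 85.6, 120.0]
tcp_rot: [179.9, 0.1, -3.0]
force: [0.6, 0.4, -0.5]
finger_gap: 0.3
```

Run:
```python
from h import *
from station import cams
plan((454.5,86,72),(180,0,-3))
s=cams.get_image("scene");np.savez("pics/s2.npz",**s)
d=cams.get_image("wrist");np.savez("pics/w4.npz",**d)
print(proj(d,(454.5,86,66)),proj(s,(454.5,86,66)),proj(s,(454.5,86,122)))
a=cv2.resize(d["color"][:,:,::-1],(480,360));b=cv2.resize(s["color"][130:220,305:385,::-1],(320,360),interpolation=cv2.INTER_CUBIC)
cv2.imwrite("pics/c4.png",np.hstack([a,b]))
```

```text
t 6.13 [457.5  85.6 120. ] [ 1.7991e+02  1.2000e-01 -2.9600e+00] [ 0.61  0.42 -0.53] 0.3095555847563861
t units [-0.014 -0.002  0.24 ] r [0.001 0.001 0.   ]
[274.32239951 215.05118127] [344.6644538  185.72637303] [347.00047509 165.99962532]
```

View pics/c4.png

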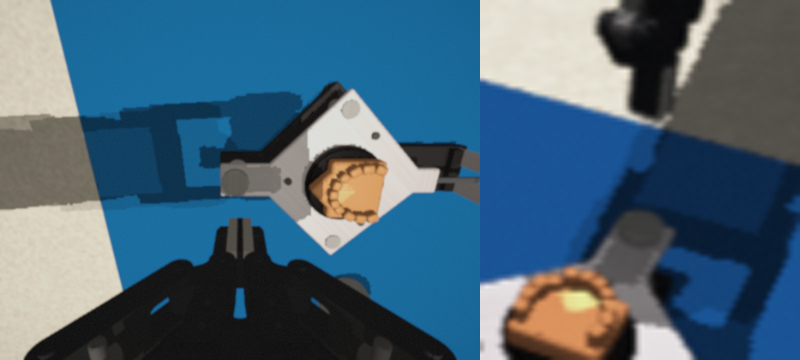

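Picture 7: the pad centre in the wrist view is at (234,181) in the resized picture, which is (273,211) full-size.

Run:
```python
from h import *
d=np.load("pics/w4.npz")
g=cv2.cvtColor(d["color"],cv2.COLOR_RGB2GRAY)
f=lambda x,y:onz(d,((x+.5)*560/480-.5,(y+.5)*420/360-.5),66)
print(f(234,181))
c=cv2.HoughCircles(cv2.resize(g[170:250,235:315],None,fx=4,fy=4,interpolation=cv2.INTER_CUBIC),cv2.HOUGH_GRADIENT,1,50,param1=60,param2=15,minRadius=50,maxRadius=90)
for q in c[0][:3]: p=(235+(q[0]+.5)/4-.5,170+(q[1]+.5)/4-.5);print(p,q[2]/4,onz(d,p,66))
```

```text
[453.71105356  89.23008143  66.        ]
(np.float32(276.25), np.float32(199.75)) 13.925 [456.71697695  98.5605805   66.        ]
(np.float32(290.25), np.float32(211.0)) 21.225 [467.17755689  88.75440925  66.        ]
```

Request:
play_rows([
  {"tx": -0.018, "ty": -0.009, "tz": 0.06, "rx": 0, "ry": 0, "rz": 0},
  {"tx": -0.018, "ty": -0.009, "tz": 0.12, "rx": 0, "ry": 0, "rz": 0},
  {"tx": -0.018, "ty": -0.009, "tz": 0.17, "rx": 0, "ry": 0, "rz": 0},
  {"tx": -0.018, "ty": -0.009, "tz": 0.21, "rx": 0, "ry": 0, "rz": 0},
  {"tx": -0.018, "ty": -0.009, "tz": 0.23, "rx": 0, "ry": 0, "rz": 0},
])

```text
t: 6.65
eef_pos: [451.9, 87.4, 71.5]
tcp_rot: [179.9, 0.4, -3.0]
force: [-0.5, -0.5, 0.2]
finger_gap: -0.2
```

Request:
play_rows([
  {"tx": 0, "ty": 0, "tz": 0, "rx": 0, "ry": 0, "rz": 0},
  {"tx": 0, "ty": 0, "tz": 0.003, "rx": 0, "ry": 0, "rz": 0},
  {"tx": 0, "ty": 0, "tz": 0.007, "rx": 0, "ry": 0, "rz": 0},
  {"tx": 0, "ty": 0, "tz": 0.011, "rx": 0, "ry": 0, "rz": 0},
  {"tx": 0, "ty": 0, "tz": 0.015, "rx": 0, "ry": 0, "rz": 0},
])

```text
t: 7.07
eef_pos: [453.2, 87.5, 70.3]
tcp_rot: [179.9, 0.2, -3.0]
force: [0.3, -0.3, -0.2]
finger_gap: -0.3
```

Request:
play_rows([
  {"tx": 0, "ty": 0, "tz": 0.004, "rx": 0, "ry": 0, "rz": 0},
  {"tx": 0, "ty": 0, "tz": 0.008, "rx": 0, "ry": 0, "rz": 0},
  {"tx": 0, "ty": 0, "tz": 0.012, "rx": 0, "ry": 0, "rz": 0},
  {"tx": 0, "ty": 0, "tz": 0.016, "rx": 0, "ry": 0, "rz": 0},
  {"tx": 0, "ty": 0, "tz": 0.02, "rx": 0, "ry": 0, "rz": 0},
])

```text
t: 7.48
eef_pos: [452.6, 87.4, 65.7]
tcp_rot: [179.9, 0.2, -3.0]
force: [-0.5, 0.6, 0.4]
finger_gap: -0.2
```

Request:
play_rows([
  {"tx": 0, "ty": 0, "tz": 0.001, "rx": 0, "ry": 0, "rz": 0},
  {"tx": 0, "ty": 0, "tz": 0.002, "rx": 0, "ry": 0, "rz": 0},
  {"tx": 0, "ty": 0, "tz": 0.003, "rx": 0, "ry": 0, "rz": 0},
  {"tx": 0, "ty": 0, "tz": 0.004, "rx": 0, "ry": 0, "rz": 0},
  {"tx": 0, "ty": 0, "tz": 0.005, "rx": 0, "ry": 0, "rz": 0},
])

```text
t: 7.9
eef_pos: [452.6, 87.5, 64.8]
tcp_rot: [179.9, 0.2, -3.0]
force: [-0.6, -0.7, 1.1]
finger_gap: 0.1
```

Request:
play_rows([
  {"tx": 0, "ty": 0, "tz": 0.001, "rx": 0, "ry": 0, "rz": 0},
  {"tx": 0, "ty": 0, "tz": 0.002, "rx": 0, "ry": 0, "rz": 0},
  {"tx": 0, "ty": 0, "tz": 0.003, "rx": 0, "ry": 0, "rz": 0},
  {"tx": 0, "ty": 0, "tz": 0.004, "rx": 0, "ry": 0, "rz": 0},
  {"tx": 0, "ty": 0, "tz": 0.005, "rx": 0, "ry": 0, "rz": 0},
])

```text
t: 8.32
eef_pos: [452.6, 87.4, 63.8]
tcp_rot: [179.9, 0.3, -3.0]
force: [-0.0, -0.1, -0.9]
finger_gap: -0.2
```

Request:
play_rows([
  {"tx": 0, "ty": 0, "tz": 0.001, "rx": 0, "ry": 0, "rz": 0},
  {"tx": 0, "ty": 0, "tz": 0.002, "rx": 0, "ry": 0, "rz": 0},
  {"tx": 0, "ty": 0, "tz": 0.003, "rx": 0, "ry": 0, "rz": 0},
  {"tx": 0, "ty": 0, "tz": 0.004, "rx": 0, "ry": 0, "rz": 0},
  {"tx": 0, "ty": 0, "tz": 0.005, "rx": 0, "ry": 0, "rz": 0},
])

```text
t: 8.73
eef_pos: [452.6, 87.5, 62.8]
tcp_rot: [179.9, 0.3, -3.0]
force: [-1.1, 0.2, 0.3]
finger_gap: 0.0
```

Request:
play_rows([
  {"tx": 0, "ty": 0, "tz": 0.001, "rx": 0, "ry": 0, "rz": 0},
  {"tx": 0, "ty": 0, "tz": 0.002, "rx": 0, "ry": 0, "rz": 0},
  {"tx": 0, "ty": 0, "tz": 0.003, "rx": 0, "ry": 0, "rz": 0},
  {"tx": 0, "ty": 0, "tz": 0.004, "rx": 0, "ry": 0, "rz": 0},
  {"tx": 0, "ty": 0, "tz": 0.005, "rx": 0, "ry": 0, "rz": 0},
])

```text
t: 9.15
eef_pos: [452.6, 87.5, 61.8]
tcp_rot: [179.9, 0.2, -3.0]
force: [0.3, -0.1, 0.3]
finger_gap: -0.3
```

Run:
```python
from h import *
from station import cams
plan((454,87.5,60),(180,0,-3))
s=cams.get_image("scene");np.savez("pics/s3.npz",**s)
d=cams.get_image("wrist");np.savez("pics/w5.npz",**d)
a=d["color"][150:300,200:400,::-1];a=cv2.resize(a,(480,360),interpolation=cv2.INTER_CUBIC);b=cv2.resize(s["color"][150:240,305:385,::-1],(320,360),interpolation=cv2.INTER_CUBIC)
cv2.imwrite("pics/c5.png",np.hstack([a,b]))
```

```text
t 9.15 [452.6  87.5  61.8] [179.9    0.25  -2.95] [ 0.25 -0.14  0.26] -0.2946405446371345
t units [ 0.007 -0.001  0.009] r [0.001 0.003 0.001]
```

View pics/c5.png

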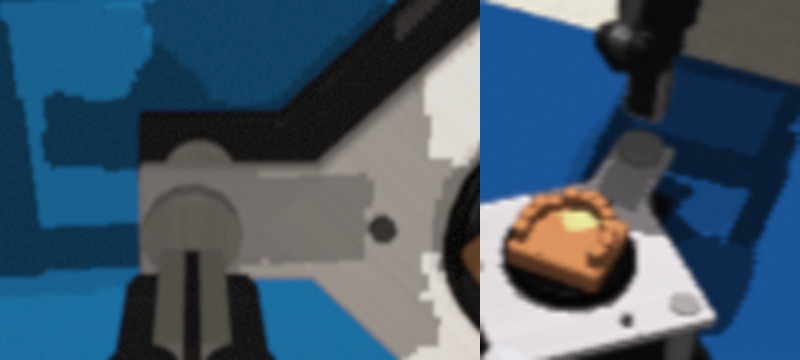

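Picture 8: there is still a visible gap between tips and pad in the scene crop (tip about (650,118), pad about (640,150)), and force is about 0. The physical tips sit about 15 mm behind the nominal TCP, so I'll find contact by force.

Request:
play_rows([
  {"tx": 0.003, "ty": 0.002, "tz": 0.006, "rx": 0, "ry": 0, "rz": 0},
  {"tx": 0.007, "ty": 0.004, "tz": 0.013, "rx": 0, "ry": 0, "rz": 0},
  {"tx": 0.007, "ty": 0.005, "tz": 0.02, "rx": 0, "ry": 0, "rz": 0},
  {"tx": 0.007, "ty": 0.005, "tz": 0.026, "rx": 0, "ry": 0, "rz": 0},
  {"tx": 0.007, "ty": 0.005, "tz": 0.03, "rx": 0, "ry": 0, "rz": 0},
])

```text
t: 9.67
eef_pos: [453.8, 86.3, 55.5]
tcp_rot: [179.9, 0.3, -3.0]
force: [-0.6, 0.5, -0.3]
finger_gap: 0.2
```

Request:
play_rows([
  {"tx": 0, "ty": 0, "tz": 0.002, "rx": 0, "ry": 0, "rz": 0},
  {"tx": 0, "ty": 0, "tz": 0.004, "rx": 0, "ry": 0, "rz": 0},
  {"tx": 0, "ty": 0, "tz": 0.006, "rx": 0, "ry": 0, "rz": 0},
  {"tx": 0, "ty": 0, "tz": 0.008, "rx": 0, "ry": 0, "rz": 0},
  {"tx": 0, "ty": 0, "tz": 0.01, "rx": 0, "ry": 0, "rz": 0},
])

```text
t: 10.08
eef_pos: [454.0, 86.4, 53.8]
tcp_rot: [179.9, 0.2, -3.0]
force: [1.2, 0.1, -0.8]
finger_gap: 0.4
```

Request:
play_rows([
  {"tx": 0, "ty": 0, "tz": 0.002, "rx": 0, "ry": 0, "rz": 0},
  {"tx": 0, "ty": 0, "tz": 0.004, "rx": 0, "ry": 0, "rz": 0},
  {"tx": 0, "ty": 0, "tz": 0.006, "rx": 0, "ry": 0, "rz": 0},
  {"tx": 0, "ty": 0, "tz": 0.008, "rx": 0, "ry": 0, "rz": 0},
  {"tx": 0, "ty": 0, "tz": 0.01, "rx": 0, "ry": 0, "rz": 0},
])

```text
t: 10.5
eef_pos: [453.9, 86.4, 51.8]
tcp_rot: [179.9, 0.3, -3.0]
force: [-0.4, 0.2, -0.4]
finger_gap: 0.1
```

Request:
play_rows([
  {"tx": 0, "ty": 0, "tz": 0.002, "rx": 0, "ry": 0, "rz": 0},
  {"tx": 0, "ty": 0, "tz": 0.004, "rx": 0, "ry": 0, "rz": 0},
  {"tx": 0, "ty": 0, "tz": 0.006, "rx": 0, "ry": 0, "rz": 0},
  {"tx": 0, "ty": 0, "tz": 0.008, "rx": 0, "ry": 0, "rz": 0},
  {"tx": 0, "ty": 0, "tz": 0.01, "rx": 0, "ry": 0, "rz": 0},
])

```text
t: 10.92
eef_pos: [453.9, 86.3, 49.8]
tcp_rot: [179.9, 0.2, -3.0]
force: [-0.1, 1.2, 0.7]
finger_gap: -0.2
```

Run:
```python
from h import *
from station import cams
plan((454,87.5,60),(180,0,-3))
s=cams.get_image("scene");np.savez("pics/s4.npz",**s)
d=cams.get_image("wrist");np.savez("pics/w6.npz",**d)
a=d["color"][150:300,200:400,::-1];a=cv2.resize(a,(480,360),interpolation=cv2.INTER_CUBIC);b=cv2.resize(s["color"][150:290,265:385,::-1],(310,360),interpolation=cv2.INTER_CUBIC)
cv2.imwrite("pics/c6.png",np.hstack([a,b]))
```

```text
t 10.92 [453.9  86.3  49.8] [179.9    0.25  -2.96] [-0.05  1.21  0.71] -0.24886943223271427
t units [-0.    -0.006 -0.051] r [0.001 0.003 0.   ]
```

View pics/c6.png

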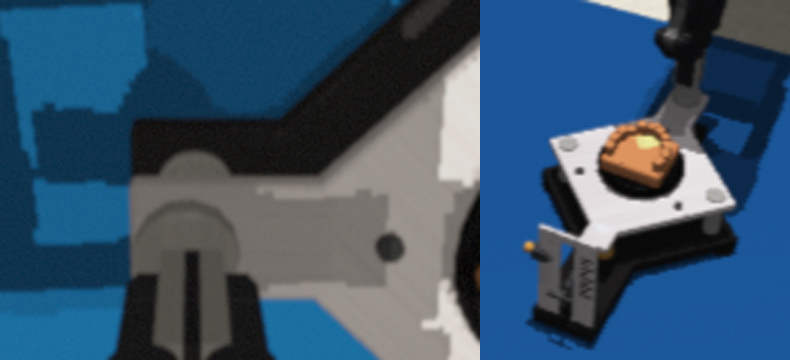

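Picture 9: the tips are nearly at the pad (tip end (192,250), pad centre (187,245) in the left crop) and the plate is still level. A small lateral trim, then on down.

Request:
play_rows([
  {"tx": -0.003, "ty": -0.007, "tz": -0.002, "rx": 0, "ry": 0, "rz": 0},
  {"tx": -0.005, "ty": -0.01, "tz": -0.002, "rx": 0, "ry": 0, "rz": 0},
  {"tx": -0.005, "ty": -0.01, "tz": 0.002, "rx": 0, "ry": 0, "rz": 0},
  {"tx": -0.005, "ty": -0.01, "tz": 0.004, "rx": 0, "ry": 0, "rz": 0},
  {"tx": -0.005, "ty": -0.01, "tz": 0.006, "rx": 0, "ry": 0, "rz": 0},
])

```text
t: 11.43
eef_pos: [453.0, 88.5, 48.5]
tcp_rot: [179.9, 0.3, -2.9]
force: [0.7, 0.1, -0.3]
finger_gap: 0.0
```

Request:
play_rows([
  {"tx": 0, "ty": 0, "tz": 0.002, "rx": 0, "ry": 0, "rz": 0},
  {"tx": 0, "ty": 0, "tz": 0.004, "rx": 0, "ry": 0, "rz": 0},
  {"tx": 0, "ty": 0, "tz": 0.006, "rx": 0, "ry": 0, "rz": 0},
  {"tx": 0, "ty": 0, "tz": 0.008, "rx": 0, "ry": 0, "rz": 0},
  {"tx": 0, "ty": 0, "tz": 0.01, "rx": 0, "ry": 0, "rz": 0},
])

```text
t: 11.85
eef_pos: [453.0, 88.4, 46.5]
tcp_rot: [179.9, 0.3, -3.0]
force: [0.9, -0.0, -0.3]
finger_gap: -0.1
```

Request:
play_rows([
  {"tx": 0, "ty": 0, "tz": 0.002, "rx": 0, "ry": 0, "rz": 0},
  {"tx": 0, "ty": 0, "tz": 0.004, "rx": 0, "ry": 0, "rz": 0},
  {"tx": 0, "ty": 0, "tz": 0.006, "rx": 0, "ry": 0, "rz": 0},
  {"tx": 0, "ty": 0, "tz": 0.008, "rx": 0, "ry": 0, "rz": 0},
  {"tx": 0, "ty": 0, "tz": 0.01, "rx": 0, "ry": 0, "rz": 0},
])

```text
t: 12.27
eef_pos: [453.0, 88.4, 44.6]
tcp_rot: [179.9, 0.2, -3.0]
force: [0.7, 0.9, 0.0]
finger_gap: 0.4
```

Request:
play_rows([
  {"tx": 0, "ty": 0, "tz": 0.002, "rx": 0, "ry": 0, "rz": 0},
  {"tx": 0, "ty": 0, "tz": 0.004, "rx": 0, "ry": 0, "rz": 0},
  {"tx": 0, "ty": 0, "tz": 0.006, "rx": 0, "ry": 0, "rz": 0},
  {"tx": 0, "ty": 0, "tz": 0.008, "rx": 0, "ry": 0, "rz": 0},
  {"tx": 0, "ty": 0, "tz": 0.01, "rx": 0, "ry": 0, "rz": 0},
])

```text
t: 12.68
eef_pos: [453.0, 88.4, 42.5]
tcp_rot: [179.9, 0.3, -3.0]
force: [0.0, -0.0, 0.4]
finger_gap: 0.1
```

```bash
cat > look.py <<'E'
import sys
from h import *
from station import cams
# dark bar / plate motion checks: brightness-based shift of plate's features in scene vs s4
plan((454,87.5,60),(180,0,-3))
s=cams.get_image("scene");np.savez(f"pics/{sys.argv[1]}.npz",**s)
r=np.load("pics/s4.npz")
g=[cv2.cvtColor(q["color"],cv2.COLOR_RGB2GRAY).astype(np.float32) for q in (r,s)]
for n,(y0,y1,x0,x1) in dict(model=(198,226,308,346),base=(228,262,320,365),index=(238,254,278,292),pointer=(256,276,284,304)).items():
    a,b=[q[y0:y1,x0:x1] for q in g]
    print(n,np.round(cv2.phaseCorrelate(a,b,cv2.createHanningWindow((x1-x0,y1-y0),cv2.CV_32F)),2) if 0 else (np.round(cv2.phaseCorrelate(a,b)[0],2),round(float(np.abs(a-b).mean()),2)))
E
python3 look.py s5
```

```text
t 12.68 [453.   88.4  42.5] [179.9    0.25  -2.96] [ 0.   -0.03  0.42] 0.06309366240608283
t units [ 0.005  0.004 -0.087] r [0.001 0.003 0.001]
model (array([ 0.06, -0.11]), 1.05)
base (array([ 0.5 , -0.04]), 0.62)
index (array([ 0.44, -0.08]), 0.46)
pointer (array([-0.07,  0.05]), 0.54)
```

Request:
play_rows([
  {"tx": 0, "ty": 0, "tz": 0.002, "rx": 0, "ry": 0, "rz": 0},
  {"tx": 0, "ty": 0, "tz": 0.004, "rx": 0, "ry": 0, "rz": 0},
  {"tx": 0, "ty": 0, "tz": 0.006, "rx": 0, "ry": 0, "rz": 0},
  {"tx": 0, "ty": 0, "tz": 0.008, "rx": 0, "ry": 0, "rz": 0},
  {"tx": 0, "ty": 0, "tz": 0.01, "rx": 0, "ry": 0, "rz": 0},
])

```text
t: 13.15
eef_pos: [453.0, 88.4, 40.5]
tcp_rot: [179.9, 0.2, -3.0]
force: [1.2, 0.1, 0.3]
finger_gap: 0.1
```

```bash
python3 look.py s6
python3 - <<'E'
from h import *
from station import cams
s=np.load("pics/s6.npz")
d=cams.get_image("wrist");np.savez("pics/w7.npz",**d)
print(d["xyz"],d["rotation"])
a=d["color"][150:300,200:400,::-1];a=cv2.resize(a,(400,300),interpolation=cv2.INTER_CUBIC);b=cv2.resize(s["color"][150:210,315:375,::-1],(300,300),interpolation=cv2.INTER_CUBIC)
cv2.imwrite("pics/c7.png",np.hstack([a,b]))
E
```

```text
t 13.15 [453.   88.4  40.5] [179.9    0.25  -2.96] [1.15 0.09 0.31] 0.1331323348244572
t units [ 0.005  0.004 -0.097] r [0.001 0.003 0.   ]
model (array([ 0.06, -0.1 ]), 1.06)
base (array([ 0.5 , -0.04]), 0.65)
index (array([ 0.5 , -0.05]), 0.57)
pointer (array([-0.15,  0.04]), 0.57)
[459.52249947 172.19349412 209.95164892] [160.91943958   0.25366898  -2.95716526]
```

View pics/c7.png

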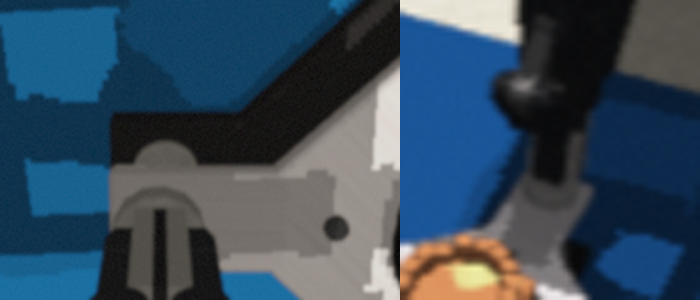

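Picture 10: the tips overlap the pad in both views (wrist crop: tip end (159,208), pad centre about (160,234)) and contact is imminent.

Request:
play_rows([
  {"tx": 0, "ty": 0, "tz": 0.002, "rx": 0, "ry": 0, "rz": 0},
  {"tx": 0, "ty": 0, "tz": 0.004, "rx": 0, "ry": 0, "rz": 0},
  {"tx": 0, "ty": 0, "tz": 0.006, "rx": 0, "ry": 0, "rz": 0},
  {"tx": 0, "ty": 0, "tz": 0.008, "rx": 0, "ry": 0, "rz": 0},
  {"tx": 0, "ty": 0, "tz": 0.008, "rx": 0, "ry": 0, "rz": 0},
])

```text
t: 13.67
eef_pos: [453.0, 88.4, 39.1]
tcp_rot: [179.9, 0.3, -3.0]
force: [-0.7, -0.7, 1.8]
finger_gap: 0.4
```

Request:
play_rows([
  {"tx": 0, "ty": 0, "tz": 0.002, "rx": 0, "ry": 0, "rz": 0},
  {"tx": 0, "ty": 0, "tz": 0.004, "rx": 0, "ry": 0, "rz": 0},
  {"tx": 0, "ty": 0, "tz": 0.006, "rx": 0, "ry": 0, "rz": 0},
  {"tx": 0, "ty": 0, "tz": 0.008, "rx": 0, "ry": 0, "rz": 0},
  {"tx": 0, "ty": 0, "tz": 0.008, "rx": 0, "ry": 0, "rz": 0},
])

```text
t: 14.08
eef_pos: [452.8, 88.4, 37.3]
tcp_rot: [179.9, 0.3, -3.0]
force: [-1.5, 0.3, 2.7]
finger_gap: 0.4
```

```bash
python3 look.py s7
```

```text
t 14.08 [452.8  88.4  37.3] [179.9    0.26  -2.96] [-1.53  0.33  2.69] 0.354628897576436
t units [ 0.005  0.004 -0.113] r [0.001 0.003 0.   ]
model (array([ 0.18, -0.26]), 6.19)
base (array([ 0.55, -0.28]), 2.19)
index (array([ 0.5, -0. ]), 0.55)
pointer (array([-0.2 , -0.45]), 2.57)
```

Contact at TCP z of about 39.5, and the plate has started to move. Pressing on in slow steps, tilting the tool with the plate.

Request:
play_rows([
  {"tx": 0.001, "ty": 0, "tz": 0.004, "rx": 0, "ry": 0.006, "rz": 0},
  {"tx": 0.002, "ty": 0, "tz": 0.008, "rx": 0, "ry": 0.012, "rz": 0},
  {"tx": 0.003, "ty": 0, "tz": 0.012, "rx": 0, "ry": 0.018, "rz": 0},
  {"tx": 0.004, "ty": 0, "tz": 0.016, "rx": 0, "ry": 0.024, "rz": 0},
  {"tx": 0.0055, "ty": 0, "tz": 0.02, "rx": 0, "ry": 0.03, "rz": 0},
])

```text
t: 14.55
eef_pos: [454.2, 88.3, 33.4]
tcp_rot: [179.9, -2.5, -2.9]
force: [-2.6, -0.6, 3.8]
finger_gap: 0.0
```

Request:
play_rows([
  {"tx": 0.001, "ty": 0, "tz": 0.004, "rx": 0, "ry": 0.006, "rz": 0},
  {"tx": 0.002, "ty": 0, "tz": 0.008, "rx": 0, "ry": 0.012, "rz": 0},
  {"tx": 0.003, "ty": 0, "tz": 0.012, "rx": 0, "ry": 0.018, "rz": 0},
  {"tx": 0.004, "ty": 0, "tz": 0.016, "rx": 0, "ry": 0.024, "rz": 0},
  {"tx": 0.0045, "ty": 0, "tz": 0.02, "rx": 0, "ry": 0.03, "rz": 0},
])

```text
t: 14.97
eef_pos: [455.2, 88.3, 29.4]
tcp_rot: [179.9, -5.2, -2.9]
force: [-1.2, -0.6, 4.8]
finger_gap: 0.0
```

Request:
play_rows([
  {"tx": 0.001, "ty": 0, "tz": 0.004, "rx": 0, "ry": 0.006, "rz": 0},
  {"tx": 0.002, "ty": 0, "tz": 0.008, "rx": 0, "ry": 0.012, "rz": 0},
  {"tx": 0.003, "ty": 0, "tz": 0.012, "rx": 0, "ry": 0.018, "rz": 0},
  {"tx": 0.003, "ty": 0, "tz": 0.016, "rx": 0, "ry": 0.024, "rz": 0},
  {"tx": 0.0035, "ty": 0, "tz": 0.018, "rx": 0, "ry": 0.03, "rz": 0},
])

```text
t: 15.38
eef_pos: [456.5, 88.2, 26.0]
tcp_rot: [179.9, -7.9, -2.9]
force: [-0.4, -0.3, 4.7]
finger_gap: 0.1
```

Run:
```python
from h import *
from station import cams,monitor
o=monitor.observe();Rt=R.from_euler("xyz",o["tcp_rot"],degrees=True)
print(o["eef_pos"],o["tcp_rot"],o["force"],"tip",o["eef_pos"]-26*Rt.apply([0,0,1]))
s=cams.get_image("scene");np.savez("pics/s8.npz",**s)
s0=np.load("pics/s4.npz")
print("nose px",proj(s,(693.9,62.4,82)),"ptr rest",proj(s,(702.4,74,54)),"ptr target",proj(s,(700,74,82)))
k=lambda q:cv2.resize(q["color"][232:282,275:315,::-1],(400,500),interpolation=cv2.INTER_CUBIC)
cv2.imwrite("pics/c8.png",np.hstack([k(s0),k(s)]))
```

```text
[456.45590056  88.21314978  25.95146365] [179.90268583  -7.94133399  -2.94254529] [-0.44838107 -0.32187035  4.68933327] tip [452.87077282  88.44165165  51.70208784]
nose px [292.1316584  251.12505971] ptr rest [295.69279075 265.72103171] ptr target [296.48066209 255.25938486]
```

View pics/c8.png

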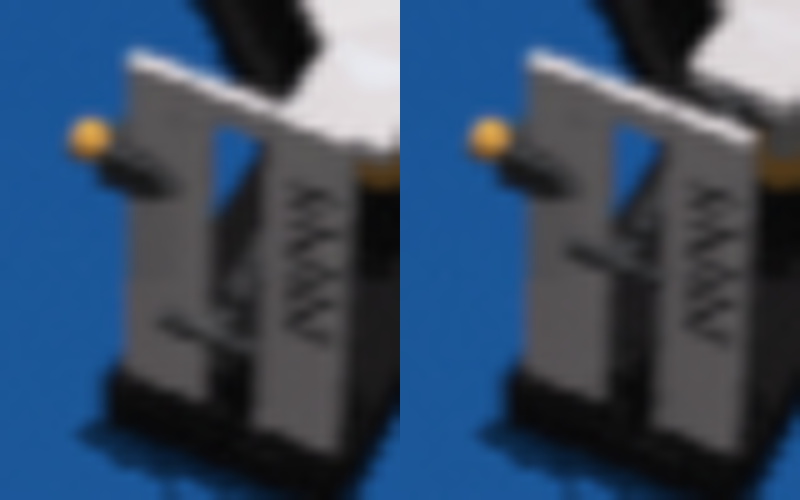

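Pictures 11 used so far: the pointer is up about 7.2 px of the predicted 10.5 px, the index is unmoved, and the remaining pad travel is about 5 mm. Measuring numerically from here.

Request:
play_rows([
  {"tx": 0, "ty": 0, "tz": 0.004, "rx": 0, "ry": 0.004, "rz": 0},
  {"tx": 0.001, "ty": 0, "tz": 0.008, "rx": 0, "ry": 0.009, "rz": 0},
  {"tx": 0.001, "ty": 0, "tz": 0.012, "rx": 0, "ry": 0.013, "rz": 0},
  {"tx": 0.002, "ty": 0, "tz": 0.015, "rx": 0, "ry": 0.017, "rz": 0},
  {"tx": 0.002, "ty": 0, "tz": 0.017, "rx": 0, "ry": 0.02, "rz": 0},
])

```text
t: 15.85
eef_pos: [457.4, 88.2, 22.7]
tcp_rot: [179.9, -9.7, -2.9]
force: [-1.6, -0.3, 5.1]
finger_gap: -0.0
```

```bash
cat > bar.py <<'E'
import sys
from h import *
from station import cams,monitor
from scipy.optimize import brentq
o=monitor.observe();Rt=R.from_euler("xyz",o["tcp_rot"],degrees=True)
print(o["t"],o["eef_pos"].round(1),o["tcp_rot"].round(2),o["force"].round(1),"tip",(o["eef_pos"]-26*Rt.apply([0,0,1])).round(1))
np.savez(f"pics/{sys.argv[1]}.npz",**cams.get_image("scene"))
T=["s4","s8"]+sys.argv[1:]
u=R.from_euler('z',-3,degrees=True).apply([1,0,0])
def V(th,d):
    p=np.array([702.4,74,54])+u*150*(np.cos(th)-1);p[2]+=150*np.sin(th);return proj(d,p)[1]
ref=None
for n in T:
    d=np.load(f"pics/{n}.npz");g=cv2.cvtColor(d["color"],cv2.COLOR_RGB2GRAY).astype(float)
    base=cv2.cvtColor(np.load("pics/s4.npz" if n!="s4" else "pics/s8.npz")["color"],cv2.COLOR_RGB2GRAY).astype(float)
    out=[]
    for c in range(292,296):
        w=np.clip(base[244:272,c]-g[244:272,c]-4,0,None);r=np.arange(244,272)
        k=w.argmax();sl=slice(max(0,k-3),k+4);out.append((w[sl]@r[sl])/w[sl].sum())
    m=np.mean(out);ref=m if ref is None else ref
    s=brentq(lambda t:V(t,d)-V(0,d)-(m-ref),-.1,.35)
    print(n,np.round(out,2),"shift",round(m-ref,2),"tilt",round(s,4),"rise",round(150*np.sin(s),1))
E
python3 bar.py s9
```

```text
15.85 [457.4  88.2  22.7] [179.9   -9.73  -2.94] [-1.6 -0.3  5.1] tip [453.   88.4  48.3]
s4 [264.09 264.43 264.98 265.67] shift 0.0 tilt 0.0 rise 0.0
s8 [256.71 257.05 257.34 257.78] shift -7.57 tilt 0.1386 rise 20.7
s9 [254.67 254.96 255.29 255.75] shift -9.62 tilt 0.173 rise 25.8
```

Request:
play_rows([
  {"tx": 0, "ty": 0, "tz": 0.002, "rx": 0, "ry": 0.002, "rz": 0},
  {"tx": 0, "ty": 0, "tz": 0.004, "rx": 0, "ry": 0.004, "rz": 0},
  {"tx": 0.001, "ty": 0, "tz": 0.006, "rx": 0, "ry": 0.007, "rz": 0},
  {"tx": 0.001, "ty": 0, "tz": 0.008, "rx": 0, "ry": 0.01, "rz": 0},
  {"tx": 0.001, "ty": 0, "tz": 0.008, "rx": 0, "ry": 0.01, "rz": 0},
])

```text
t: 16.32
eef_pos: [457.9, 88.1, 21.2]
tcp_rot: [179.9, -10.6, -2.9]
force: [-0.6, 0.1, 6.4]
finger_gap: -0.1
```

```bash
python3 bar.py s10
python3 - <<'E'
from h import *
s=np.load("pics/s10.npz")
cv2.imwrite("pics/c9.png",cv2.resize(s["color"][236:272,278:308,::-1],(500,600),interpolation=cv2.INTER_CUBIC))
E
```

```text
16.3167 [457.9  88.1  21.2] [179.9  -10.64  -2.94] [-0.6  0.1  6.4] tip [453.1  88.4  46.8]
s4 [264.09 264.43 264.98 265.67] shift 0.0 tilt 0.0 rise 0.0
s8 [256.71 257.05 257.34 257.78] shift -7.57 tilt 0.1386 rise 20.7
s10 [253.63 253.95 254.21 254.82] shift -10.64 tilt 0.1896 rise 28.3
```

View pics/c9.png

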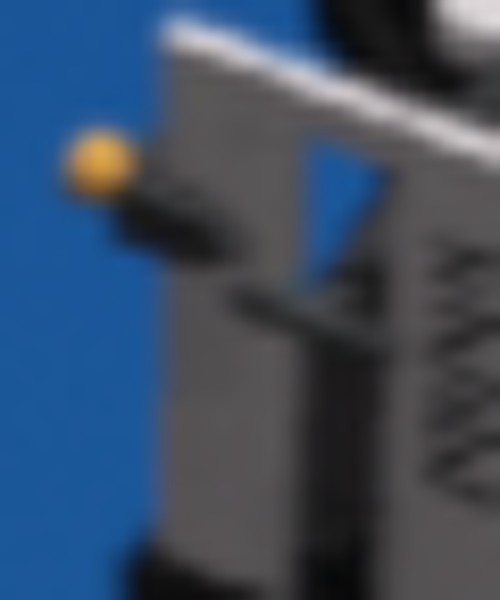

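Picture 12, the last: nose tip at about (245,250), which is (292.7,251) in the scene image; the bar's left end is just below and in front of it at about (235,297). Checking that offset against the projection for "level".

Run:
```python
from h import *
d=np.load("pics/s10.npz");s4=np.load("pics/s4.npz")
for z in(80,82,84): print(z,"nose",proj(d,(693.9,62.4,z)).round(2),"bar left",proj(d,(699.5,64.2,z)).round(2))
print("rest bar left",proj(d,(701.9,63.9,54)).round(2))
```

```text
80 nose [292.12 251.82] bar left [291.8  254.15]
82 nose [292.13 251.13] bar left [291.82 253.45]
84 nose [292.15 250.42] bar left [291.83 252.75]
rest bar left [290.98 263.86]
```

Level to within about 0.5 mm by both image and travel. Holding.

Request:
play_rows([
  {"tx": 0, "ty": 0, "tz": 0, "rx": 0, "ry": 0, "rz": 0},
  {"tx": 0, "ty": 0, "tz": 0, "rx": 0, "ry": 0, "rz": 0},
  {"tx": 0, "ty": 0, "tz": 0, "rx": 0, "ry": 0, "rz": 0},
  {"tx": 0, "ty": 0, "tz": 0, "rx": 0, "ry": 0, "rz": 0},
  {"tx": 0, "ty": 0, "tz": 0, "rx": 0, "ry": 0, "rz": 0},
])

```text
t: 16.78
eef_pos: [457.9, 88.1, 21.3]
tcp_rot: [179.9, -10.6, -2.9]
force: [-0.9, -1.2, 5.7]
finger_gap: -0.3
```

```bash
python3 bar.py s11
```

```text
16.7833 [457.9  88.1  21.3] [179.9  -10.62  -2.94] [-0.9 -1.2  5.7] tip [453.1  88.4  46.9]
s4 [264.09 264.43 264.98 265.67] shift 0.0 tilt 0.0 rise 0.0
s8 [256.71 257.05 257.34 257.78] shift -7.57 tilt 0.1386 rise 20.7
s11 [253.66 253.96 254.29 254.87] shift -10.6 tilt 0.1889 rise 28.2
```

Request:
play_rows([
  {"tx": 0, "ty": 0, "tz": 0, "rx": 0, "ry": 0, "rz": 0},
  {"tx": 0, "ty": 0, "tz": 0, "rx": 0, "ry": 0, "rz": 0},
  {"tx": 0, "ty": 0, "tz": 0, "rx": 0, "ry": 0, "rz": 0},
  {"tx": 0, "ty": 0, "tz": 0, "rx": 0, "ry": 0, "rz": 0},
  {"tx": 0, "ty": 0, "tz": 0, "rx": 0, "ry": 0, "rz": 0},
])

```text
t: 17.25
eef_pos: [457.9, 88.1, 21.3]
tcp_rot: [179.9, -10.6, -2.9]
force: [-2.8, 0.2, 5.5]
finger_gap: 0.1
```

Request:
play_rows([
  {"tx": 0, "ty": 0, "tz": 0, "rx": 0, "ry": 0, "rz": 0},
  {"tx": 0, "ty": 0, "tz": 0, "rx": 0, "ry": 0, "rz": 0},
  {"tx": 0, "ty": 0, "tz": 0, "rx": 0, "ry": 0, "rz": 0},
  {"tx": 0, "ty": 0, "tz": 0, "rx": 0, "ry": 0, "rz": 0},
  {"tx": 0, "ty": 0, "tz": 0, "rx": 0, "ry": 0, "rz": 0},
])

```text
t: 17.67
eef_pos: [457.9, 88.1, 21.3]
tcp_rot: [179.9, -10.6, -2.9]
force: [-1.4, 0.5, 5.3]
finger_gap: -0.6
```

Request:
play_rows([
  {"tx": 0, "ty": 0, "tz": 0, "rx": 0, "ry": 0, "rz": 0},
  {"tx": 0, "ty": 0, "tz": 0, "rx": 0, "ry": 0, "rz": 0},
  {"tx": 0, "ty": 0, "tz": 0, "rx": 0, "ry": 0, "rz": 0},
  {"tx": 0, "ty": 0, "tz": 0, "rx": 0, "ry": 0, "rz": 0},
  {"tx": 0, "ty": 0, "tz": 0, "rx": 0, "ry": 0, "rz": 0},
])

```text
t: 18.08
eef_pos: [457.9, 88.1, 21.3]
tcp_rot: [179.9, -10.6, -2.9]
force: [-1.1, 0.2, 6.1]
finger_gap: -0.2
```

Request:
play_rows([
  {"tx": 0, "ty": 0, "tz": 0, "rx": 0, "ry": 0, "rz": 0},
  {"tx": 0, "ty": 0, "tz": 0, "rx": 0, "ry": 0, "rz": 0},
  {"tx": 0, "ty": 0, "tz": 0, "rx": 0, "ry": 0, "rz": 0},
  {"tx": 0, "ty": 0, "tz": 0, "rx": 0, "ry": 0, "rz": 0},
  {"tx": 0, "ty": 0, "tz": 0, "rx": 0, "ry": 0, "rz": 0},
])

```text
t: 18.5
eef_pos: [457.9, 88.1, 21.3]
tcp_rot: [179.9, -10.6, -2.9]
force: [-1.7, -1.1, 6.6]
finger_gap: -0.1
```

Request:
play_rows([
  {"tx": 0, "ty": 0, "tz": 0, "rx": 0, "ry": 0, "rz": 0},
  {"tx": 0, "ty": 0, "tz": 0, "rx": 0, "ry": 0, "rz": 0},
  {"tx": 0, "ty": 0, "tz": 0, "rx": 0, "ry": 0, "rz": 0},
  {"tx": 0, "ty": 0, "tz": 0, "rx": 0, "ry": 0, "rz": 0},
  {"tx": 0, "ty": 0, "tz": 0, "rx": 0, "ry": 0, "rz": 0},
])

```text
t: 18.92
eef_pos: [457.9, 88.1, 21.3]
tcp_rot: [179.9, -10.6, -2.9]
force: [-1.9, -0.4, 6.5]
finger_gap: -0.1
```

```bash
python3 bar.py s12
```

```text
18.9167 [457.9  88.1  21.3] [179.9  -10.62  -2.94] [-1.9 -0.4  6.5] tip [453.2  88.4  46.8]
s4 [264.09 264.43 264.98 265.67] shift 0.0 tilt 0.0 rise 0.0
s8 [256.71 257.05 257.34 257.78] shift -7.57 tilt 0.1386 rise 20.7
s12 [253.68 254.   254.29 254.88] shift -10.58 tilt 0.1887 rise 28.1
```

Held 2.6 s at a rise of 28.1–28.3 mm. Easing up slowly.

Request:
play_rows([
  {"tx": 0, "ty": 0, "tz": -0.003, "rx": 0, "ry": -0.004, "rz": 0},
  {"tx": 0, "ty": 0, "tz": -0.006, "rx": 0, "ry": -0.008, "rz": 0},
  {"tx": -0.001, "ty": 0, "tz": -0.009, "rx": 0, "ry": -0.012, "rz": 0},
  {"tx": -0.001, "ty": 0, "tz": -0.013, "rx": 0, "ry": -0.016, "rz": 0},
  {"tx": -0.001, "ty": 0, "tz": -0.016, "rx": 0, "ry": -0.02, "rz": 0},
])

```text
t: 19.38
eef_pos: [456.9, 88.2, 24.3]
tcp_rot: [179.9, -8.8, -2.9]
force: [-0.8, 0.7, 5.4]
finger_gap: -0.0
```

Request:
play_rows([
  {"tx": 0, "ty": 0, "tz": -0.003, "rx": 0, "ry": -0.004, "rz": 0},
  {"tx": -0.001, "ty": 0, "tz": -0.006, "rx": 0, "ry": -0.008, "rz": 0},
  {"tx": -0.001, "ty": 0, "tz": -0.009, "rx": 0, "ry": -0.012, "rz": 0},
  {"tx": -0.001, "ty": 0, "tz": -0.013, "rx": 0, "ry": -0.016, "rz": 0},
  {"tx": -0.0015, "ty": 0, "tz": -0.016, "rx": 0, "ry": -0.02, "rz": 0},
])

```text
t: 19.8
eef_pos: [456.0, 88.2, 27.4]
tcp_rot: [179.9, -6.9, -2.9]
force: [-0.9, 0.1, 5.2]
finger_gap: -0.1
```

Request:
play_rows([
  {"tx": 0, "ty": 0, "tz": -0.003, "rx": 0, "ry": -0.004, "rz": 0},
  {"tx": -0.001, "ty": 0, "tz": -0.006, "rx": 0, "ry": -0.008, "rz": 0},
  {"tx": -0.001, "ty": 0, "tz": -0.009, "rx": 0, "ry": -0.012, "rz": 0},
  {"tx": -0.002, "ty": 0, "tz": -0.013, "rx": 0, "ry": -0.016, "rz": 0},
  {"tx": -0.002, "ty": 0, "tz": -0.016, "rx": 0, "ry": -0.02, "rz": 0},
])

```text
t: 20.22
eef_pos: [455.2, 88.3, 30.5]
tcp_rot: [179.9, -5.1, -2.9]
force: [-1.1, 0.1, 3.5]
finger_gap: -0.3
```

Request:
play_rows([
  {"tx": 0, "ty": 0, "tz": -0.003, "rx": 0, "ry": -0.004, "rz": 0},
  {"tx": -0.001, "ty": 0, "tz": -0.006, "rx": 0, "ry": -0.008, "rz": 0},
  {"tx": -0.001, "ty": 0, "tz": -0.009, "rx": 0, "ry": -0.012, "rz": 0},
  {"tx": -0.002, "ty": 0, "tz": -0.013, "rx": 0, "ry": -0.016, "rz": 0},
  {"tx": -0.0025, "ty": 0, "tz": -0.016, "rx": 0, "ry": -0.02, "rz": 0},
])

```text
t: 20.63
eef_pos: [454.5, 88.3, 33.7]
tcp_rot: [179.9, -3.3, -3.0]
force: [0.8, 0.6, 2.3]
finger_gap: 0.3
```

```bash
python3 bar.py s13
```

```text
20.6333 [454.5  88.3  33.7] [179.9   -3.34  -2.95] [0.8 0.6 2.3] tip [453.   88.4  59.6]
s4 [264.09 264.43 264.98 265.67] shift 0.0 tilt 0.0 rise 0.0
s8 [256.71 257.05 257.34 257.78] shift -7.57 tilt 0.1386 rise 20.7
s13 [261.05 261.39 261.81 263.  ] shift -2.98 tilt 0.0572 rise 8.6
```

Following nicely. Finishing the ease-up more slowly.

Request:
play_rows([
  {"tx": 0, "ty": 0, "tz": -0.003, "rx": 0, "ry": -0.004, "rz": 0},
  {"tx": -0.001, "ty": 0, "tz": -0.005, "rx": 0, "ry": -0.007, "rz": 0},
  {"tx": -0.001, "ty": 0, "tz": -0.008, "rx": 0, "ry": -0.01, "rz": 0},
  {"tx": -0.001, "ty": 0, "tz": -0.01, "rx": 0, "ry": -0.013, "rz": 0},
  {"tx": -0.002, "ty": 0, "tz": -0.013, "rx": 0, "ry": -0.016, "rz": 0},
])

```text
t: 21.1
eef_pos: [453.9, 88.3, 36.1]
tcp_rot: [179.9, -1.9, -3.0]
force: [0.1, 0.8, 2.5]
finger_gap: 0.2
```

Request:
play_rows([
  {"tx": 0, "ty": 0, "tz": -0.002, "rx": 0, "ry": -0.003, "rz": 0},
  {"tx": -0.001, "ty": 0, "tz": -0.004, "rx": 0, "ry": -0.006, "rz": 0},
  {"tx": -0.001, "ty": 0, "tz": -0.006, "rx": 0, "ry": -0.009, "rz": 0},
  {"tx": -0.001, "ty": 0, "tz": -0.008, "rx": 0, "ry": -0.012, "rz": 0},
  {"tx": -0.002, "ty": 0, "tz": -0.01, "rx": 0, "ry": -0.015, "rz": 0},
])

```text
t: 21.52
eef_pos: [453.3, 88.3, 38.1]
tcp_rot: [179.9, -0.5, -3.0]
force: [0.9, -0.5, 1.8]
finger_gap: -0.1
```

Request:
play_rows([
  {"tx": 0, "ty": 0, "tz": -0.002, "rx": 0, "ry": -0.002, "rz": 0},
  {"tx": 0, "ty": 0, "tz": -0.004, "rx": 0, "ry": -0.004, "rz": 0},
  {"tx": 0, "ty": 0, "tz": -0.006, "rx": 0, "ry": -0.006, "rz": 0},
  {"tx": 0, "ty": 0, "tz": -0.008, "rx": 0, "ry": -0.006, "rz": 0},
  {"tx": 0, "ty": 0, "tz": -0.01, "rx": 0, "ry": -0.006, "rz": 0},
])

```text
t: 21.93
eef_pos: [452.0, 88.3, 39.4]
tcp_rot: [179.9, 0.1, -3.0]
force: [-1.3, -0.3, 0.4]
finger_gap: -0.4
```

Request:
play_rows([
  {"tx": 0, "ty": 0, "tz": -0.003, "rx": 0, "ry": 0, "rz": 0},
  {"tx": 0, "ty": 0, "tz": -0.006, "rx": 0, "ry": 0, "rz": 0},
  {"tx": 0, "ty": 0, "tz": -0.01, "rx": 0, "ry": 0, "rz": 0},
  {"tx": 0, "ty": 0, "tz": -0.015, "rx": 0, "ry": 0, "rz": 0},
  {"tx": 0, "ty": 0, "tz": -0.02, "rx": 0, "ry": 0, "rz": 0},
])

```text
t: 22.35
eef_pos: [453.2, 88.4, 44.1]
tcp_rot: [179.9, -0.0, -3.0]
force: [0.7, 0.2, 0.2]
finger_gap: 0.1
```

Request:
play_rows([
  {"tx": 0, "ty": 0, "tz": -0.04, "rx": 0, "ry": 0, "rz": 0},
  {"tx": 0, "ty": 0, "tz": -0.1, "rx": 0, "ry": 0, "rz": 0},
  {"tx": 0, "ty": 0, "tz": -0.2, "rx": 0, "ry": 0, "rz": 0},
  {"tx": 0, "ty": 0, "tz": -0.32, "rx": 0, "ry": 0, "rz": 0},
  {"tx": 0, "ty": 0, "tz": -0.4, "rx": 0, "ry": 0, "rz": 0},
])

```text
t: 22.77
eef_pos: [454.2, 88.6, 126.6]
tcp_rot: [179.9, -0.2, -3.0]
force: [0.1, -0.6, 0.9]
finger_gap: -0.2
```

Request:
play_rows([
  {"tx": -0.1, "ty": 0, "tz": -0.05, "rx": 0, "ry": 0, "rz": 0},
  {"tx": -0.2, "ty": 0, "tz": -0.1, "rx": 0, "ry": 0, "rz": 0},
  {"tx": -0.25, "ty": 0, "tz": -0.15, "rx": 0, "ry": 0, "rz": 0},
  {"tx": -0.25, "ty": 0, "tz": -0.2, "rx": 0, "ry": 0, "rz": 0},
  {"tx": -0.25, "ty": 0, "tz": -0.2, "rx": 0, "ry": 0, "rz": 0},
])

```text
t: 23.18
eef_pos: [405.3, 91.3, 167.0]
tcp_rot: [179.9, -0.4, -2.9]
force: [0.1, -0.2, 0.4]
finger_gap: 0.4
```

```bash
python3 bar.py s14
python3 - <<'E'
from h import *
a=np.load("pics/scene0.npz")["color"];b=np.load("pics/s14.npz")["color"]
A,B=[cv2.cvtColor(q,cv2.COLOR_RGB2GRAY).astype(np.float32) for q in(a,b)]
for n,(y0,y1,x0,x1) in dict(model=(198,226,308,346),base=(228,262,320,365),index=(238,254,278,292),scale=(240,280,284,315),flask=(148,230,220,258),die=(262,298,396,438),clamp=(176,208,194,222),pad=(178,200,332,356)).items():
    p,q=A[y0:y1,x0:x1],B[y0:y1,x0:x1];print(n,np.round(cv2.phaseCorrelate(p,q)[0],2),round(float(np.abs(p-q).mean()),2))
E
```

```text
23.1833 [405.3  91.3 167. ] [179.93  -0.37  -2.94] [ 0.1 -0.2  0.4] tip [405.2  91.4 193. ]
s4 [264.09 264.43 264.98 265.67] shift 0.0 tilt 0.0 rise 0.0
s8 [256.71 257.05 257.34 257.78] shift -7.57 tilt 0.1386 rise 20.7
model [-0.01 -0.05] 2.32
base [0.51 0.02] 0.61
index [0.44 0.02] 0.58
scale [ 0.02 -0.05] 0.68
flask [-0.    0.01] 0.49
die [0.49 0.01] 0.6
clamp [-0.11  0.07] 0.61
pad [-0.36  0.45] 37.76bar.py:19: RuntimeWarning: invalid value encountered in scalar divide
  k=w.argmax();sl=slice(max(0,k-3),k+4);out.append((w[sl]@r[sl])/w[sl].sum())
Traceback (most recent call last):
  File "bar.py", line 21, in <module>
    s=brentq(lambda t:V(t,d)-V(0,d)-(m-ref),-.1,.35)
ValueError: The function value at x=-0.1 is NaN; solver cannot continue.
```

The bar shows no difference from the rest image, which is why the script had nothing to fit: the plate is back level. Everything else is at noise level; the pad patch differs by a lot (37.8), most likely the arm or its shadow, since the pointer is back at rest.

```bash
python3 -c "
from station import order
print(order.hand_in())"
```

```text
the job is handed in; nothing more can be done
None
```

I pressed the thumb pad with the shut fingertips until the pointer stood level with the index nose, held it there about 2.6 s, and eased it back up over about 3 s. I then moved clear and handed in at about t = 23 s.

- **Level:** Two wrist views put the nose about 28.2 mm above the pointer's rest height. The scene camera showed the pointer 28.1–28.3 mm up throughout the hold, and the fingertip travel agreed to within about 0.5 mm. Vertical push on the pad in the readings was about 6.6 N at most.
- **After release:** The pointer image matches its rest image. The model, base, scale, index, flask, die holder and clamp show no change beyond noise, apart from a little lighting change on the model. The force reading is about 0.

**Checks that disagreed:**
- The fingertips touched the pad about 26 mm later than the stated tool point implied. I found contact by force instead and measured travel from there.
- My final pointer script stopped with an error, because it found no difference from the rest image to fit; I took that as level.
- The image patch around the pad differed strongly from the first picture. I put that down to the arm or its shadow, but did not look at it again.

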